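# Chuck a clay dish on the turntable for trimming its rim

### The job

Set the clay dish up on the metal turntable so that its rim can be trimmed, using only gentle pushes of the fingers: nothing is gripped, squeezed or lifted. First push the dish along the turntable top until it rests against both fixed grey stops, and only then slide the red jaw inward along its slot until its rubber pad bears on the dish. Finally push the turntable round by a good quarter turn, but not beyond half a turn, to see that the dish stays held in the middle; leave the other things on the bench alone.

Things in the scene. Friction and masses are not known exactly. Their poses are not given: they have to be found in the camera images.
- turntable_centre (a point): centre of the turntable's flat top face, on its turning axis (vertical). Light grey metal disc with turned rings, 270 mm across and 16 mm thick on a grey foot; its top is level, 60 mm above the bench. The axes of this point turn with the disc: z is up, +x points midway between the two fixed stops, -x along the slot of the red jaw
- stop_a (a point): middle of the grey bolted stop block at +35 degrees (counter-clockwise from above) from the disc's +x axis, 94 mm from the turning axis, 11.5 mm above the disc top. The block is fixed to the disc: 20 mm wide, 23 mm high (bolt heads to 28 mm), and reaches from 68.5 mm (its black rubber face) to 112.5 mm from the axis. A dish that rests against both rubber faces stands in the middle of the disc
- stop_b (a point): the same for the other grey stop block, at -35 degrees from the disc's +x axis
- jaw_pad (a point): middle of the black rubber pad face of the red sliding jaw, 12.5 mm above the disc top. The pad faces the turning axis, is 22 mm wide and 21 mm high; the red jaw reaches 32 mm outward behind it, 30 mm wide at the back
- jaw_back (a point): middle of the jaw's flat outer face, 32 mm outward of the pad face and 14.5 mm above the disc top; the face is 30 mm wide and reaches from 1 mm to 28 mm above the disc top. Push here toward the axis to slide the jaw in
- jaw (a joint): how far the jaw has been slid in toward the axis along its slot, m: 0 = fully out, pad 112 mm from the axis (it starts at 0 to 0.006); about 0.044 = pad on a dish that stands in the middle; 0.052 = end of its travel. It stays where it is left; sliding it takes about 3 N
- turntable (a joint): angle of the disc on its foot, rad, counter-clockwise from above positive, 0 at the start. It turns freely either way and stays where it is left; turning takes about 0.1 N m (1 N at a stop block), so pushes on the dish or the jaw that do not run through the axis turn the disc
- dish_middle (a point): centre of the round brown hand-made clay dish, half-way up (21 mm above its underside). Open dish about 137 mm across (outside radius 65 to 71 mm, widest 20 to 30 mm above its underside, foot about 128 mm across), 42 mm high, inside about 105 mm across and 30 mm deep, 0.44 to 0.69 kg, loose on the disc top; it starts 34 to 53 mm off the middle, away from the stops and to the +y side of the disc
- vase: bystander: small clay vase, 36 mm across, 51 mm high, standing on the bench; origin at the centre of its underside
- low_cup: bystander: low clay cup, 59 mm across, 31 mm high, on the bench; origin at the centre of its underside
- spoon: bystander: wooden spoon, 139 mm long, lying on the bench; origin at the centre of its underside

How it is judged:
By the outcome, as a careful person would: the job done as asked, in the order asked, and still so for the second after the job is handed in, with the robot touching nothing.
It also fails if it takes over 51 s, if anything falls off the work surface, if the arm or the gripper's body presses on something with over 40 N, if the wrist force passes 120 N, or if a joint passes its speed limit or range.

### The arm

A 7-joint arm with a two-finger parallel gripper is mounted at the origin on the work surface; the furniture and walls round the work are solid. World frame = base frame: x ahead of the robot, y to its left, z up, the work surface at z = 0. Lengths are in m, angles in rad, forces in N, time in s.
With the tool pointing down it reaches from about 0.4 to 0.85 m from the base axis. Payload 10.4 kg.
Tool frame: the origin (TCP) lies between the finger pads; the fingertips stand 19 mm ahead of it and the grasp point (between the pads) is the TCP; z points along the fingers, y is the direction in which the jaws open and shut (so a half turn about z gives the same grasp; the last joint's range is limited). The gripper opens to 85 mm and grips with 20 to 120 N. Pads are 22 mm wide; open, the fingers measure 114 mm over their backs; the gripper's body (76 mm by 85 mm) begins 54 mm behind the grasp point. The pads swing forward as they close: fully open they stand 13 mm farther back than shut.
Start: joints at [-1.329, 0.332, -0.065, 1.46, 0.022, 1.35, -0.088], TCP at [0.164, 0.603, 0.25] pointing down, gripper open.
Joint ranges: [-2.6, 2.6], [-0.5, 2.12], [-1.47, 1.34], [0.16, 2.42], [-1.27, 4.41], [0.06, 2.06], [-2.6, 2.6]. Speed limits (rad/s): [2.22, 2.22, 2.79, 2.79, 3.14, 3.14, 3.14].

### API

Orientations are given as [roll, pitch, yaw] about the fixed x, y, z axes, in that order (R = Rz(yaw) Ry(pitch) Rx(roll)).
In Python, from plant import status, eyes, hand_in, finder gives the robot as it stands.
- The arm moves only by the tool drive_tool, never from a script. Its argument "targets" is text: rows parted by semicolons, each of 7 numbers parted by spaces: the shift along the tool's x, y, z in mm, then the turn, a rotation vector about the tool's x, y, z in rad, then the gripper command: -1 is shut, 1 is fully open, values between are in proportion. A call has 1 to 10 rows; each row shifts and turns the commanded pose from where the row before left it, along the tool's axes as they then stand; what a row does not reach is not made up. A row lasts 1/10 s, in which the tool goes at most 50 mm and 8.59 degrees, less where a joint would pass 70% of its speed; a pose out of reach is approached as far as the arm can. A call is refused whole if a number of a shift passes 50 or a number of a turn 0.15, either way. A call with a gripper value outside its range is refused whole. The fingers move at their own pace and stop on an object; the grip force is fixed at half the most. Time passes only in rows, so rows that do not move let the fingers close. It gives the time, the measured TCP pose, the force and the opening at its end, in the units of the state.
- status.get_state(): the state, without advancing time (a new reading comes with each control period).
- eyes.get_image(name): name is "scene" or "top" or "wrist"; returns a dict with "img" (384x512x3 uint8, red, green, blue), "fx", "fy", "cx", "cy" (pixels), "distortion" ([k1, k2, p1, p2, k3] as OpenCV has them; the pictures are not rectified), "xyz" and "rotation" of the camera in the world. Camera axes: x right, y down, z forward; pixel columns grow to the right and rows downward; lengths in m; the calibration is good to about 2 mm. A picture is of the moment at which its call begins. There is no depth.
- hand_in(): hands the job in, once; it reports no verdict.
Trained networks look in a picture, given as the dict that the camera call returned (one of the last four; its "shot" number tells which), for a name from the list of things; names that differ only in an ending like _2 or _b are one class to them, and where a whole thing is asked for, a point or a joint stands for the part that bears it (a point fixed in the world has none). Each returns a list of dicts, best first, with "confidence" (0 to 1); they miss things now and then, are a little off and sometimes report something else, mostly with a low value. They report only what shows in the picture. A call takes as long as a camera call.
- finder.look_for(picture, target): "bbox" ([left, top, right, bottom] in pixels, round what is visible of it).
- finder.cut_out(picture, target): "region" (384x512 bool, what is visible of it) and "bbox" ([left, top, right, bottom] in pixels, round what is visible of it).
The state is a dict: "time": time; "q": joint angles; "joint_vel": joint speeds; "tau": joint torques, N m; "tcp_pos": TCP position; "ee_rot": TCP orientation; "ft_force": force on the tool from outside, world axes, zero at the start; "wrist_torque": the same for the moment, N m; "opening": finger opening in m.
Only numpy, scipy, OpenCV 4.12 (cv2) and the standard library are available. Lean on these libraries where they do the work, as an engineer would, in place of code of your own. Each camera call takes 0.05 s, during which the arm holds its last target.

## Working session

There is one attempt and no reset: what is moved stays moved. The work goes in short steps, Python scripts to look and compute and a tool call to move; the robot and the scene stay as the last step left them, time stands still between calls to the robot, and variables do not carry over. Pictures are saved under pics/ and viewed, and the job is handed in when it is done.

Besides the shell and the picture viewer there is one more tool, called after "Emit:" as name(argument=value, ...) on one line, values as JSON. drive_tool: Moves the arm, as the interface text tells. Its arguments: {"type":"object","properties":{"targets":{"type":"string"}},"required":["targets"]}

```bash
ls; mkdir -p pics; python3 - <<'E'
from plant import status, eyes
import cv2
s=status.get_state(); print(s)
for n in ["scene","top","wrist"]:
    d=eyes.get_image(n); cv2.imwrite(f"pics/{n}0.png",d["img"][:,:,::-1]); print(n,{k:v for k,v in d.items() if k!="img"})
E
```

```text
pics
{'time': 0.0, 'q': array([-1.3286109 ,  0.33287999, -0.06469612,  1.46096122,  0.02160073,
        1.34990687, -0.08849175]), 'joint_vel': array([-8.82338483e-05, -3.32581399e-04, -3.18816944e-04,  4.20875922e-04,
       -8.71178830e-04, -3.82274413e-04, -5.42526462e-04]), 'tau': array([ 7.18070332e-04, -6.25462031e+01,  4.95810597e-02, -3.91592610e+01,
        1.62043667e-02,  1.03552974e-02, -3.24594248e-05]), 'tcp_pos': array([0.16347694, 0.60286879, 0.24950134]), 'ee_rot': array([-3.14013447e+00,  7.07005129e-05,  2.87683344e+00]), 'ft_force': array([ 0.71701223, -0.85120498,  0.0714875 ]), 'wrist_torque': array([-0.00551766,  0.00797422, -0.02490157]), 'opening': 0.08535955768908432}
scene {'fx': 486.8708212563721, 'fy': 486.8708212563721, 'cx': 255.25242112696338, 'cy': 175.3207518752082, 'distortion': array([-0.0249292,  0.       ,  0.       ,  0.       ,  0.       ]), 'xyz': array([-0.13195545, -0.56145795,  0.74059734]), 'rotation': array([-2.23137918,  0.00647852, -0.8560987 ]), 'shot': 1}
top {'fx': 469.3564501976606, 'fy': 469.3564501976606, 'cx': 256.0122144427366, 'cy': 189.4087146030918, 'distortion': array([-0.16085274,  0.        ,  0.        ,  0.        ,  0.        ]), 'xyz': array([4.04912082e-01, 6.03521912e-04, 1.05605746e+00]), 'rotation': array([-3.04328456, -0.01603336, -1.59777656]), 'shot': 2}
wrist {'fx': 307.44230011619544, 'fy': 307.44230011619544, 'cx': 256.6793362825915, 'cy': 187.32805921904765, 'distortion': array([-0.00688235,  0.        ,  0.        ,  0.        ,  0.        ]), 'xyz': array([0.08263932, 0.62614674, 0.3718065 ]), 'rotation': array([2.80800642e+00, 1.07028769e-03, 1.30595397e+00]), 'shot': 3}
```

View pics/scene0.png

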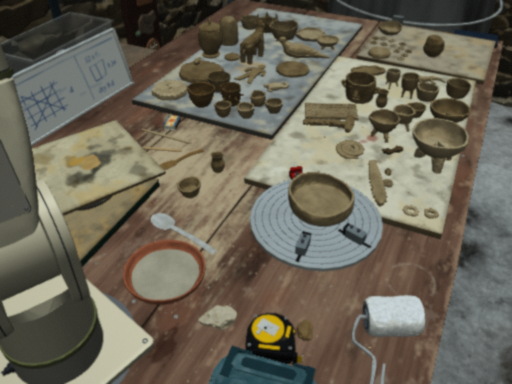

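View pics/top0.png

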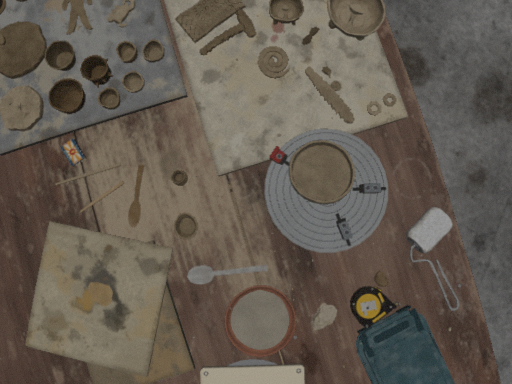

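View pics/wrist0.png

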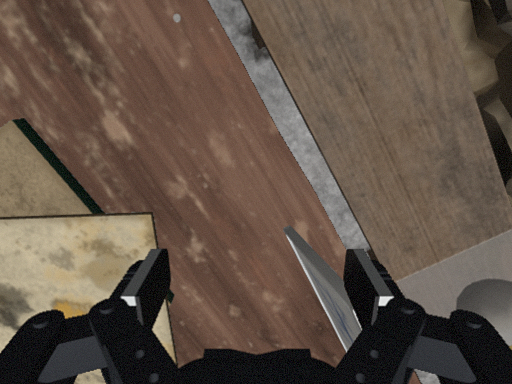

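```bash
cat > h.py <<'E'
import numpy as np, cv2
from scipy.spatial.transform import Rotation as Ro
def K(d): return np.array([[d['fx'],0,d['cx']],[0,d['fy'],d['cy']],[0,0,1.]])
def R(d): return Ro.from_euler('xyz',d['rotation']).as_matrix()
def toz(d,px,z):
    px=np.asarray(px,float).reshape(-1,1,2)
    u=cv2.undistortPoints(px,K(d),d['distortion']).reshape(-1,2)
    r=np.c_[u,np.ones(len(u))]@R(d).T
    t=(z-d['xyz'][2])/r[:,2]
    return d['xyz']+t[:,None]*r
def proj(d,P):
    P=np.asarray(P,float).reshape(-1,3)
    Rm=R(d); rv=cv2.Rodrigues(Rm.T)[0]; tv=-Rm.T@d['xyz']
    return cv2.projectPoints(P,rv,tv,K(d),d['distortion'])[0].reshape(-1,2)
E
python3 - <<'E'
from plant import status, eyes, finder
from h import *
top=eyes.get_image("top"); sc=eyes.get_image("scene")
for d,n in ((top,'top'),(sc,'scene')):
    vis=d['img'][:,:,::-1].copy()
    for t in ["turntable_centre","stop_a","jaw_pad","dish_middle","vase","low_cup","spoon"]:
        for r in finder.cut_out(d,t)[:3]:
            m=r['region']; ys,xs=np.nonzero(m)
            c=[xs.mean(),ys.mean()]
            print(n,t,round(r['confidence'],2),np.round(r['bbox']),len(xs),np.round(c,1),{z:np.round(toz(d,c,z)[0,:2],3).tolist() for z in (0,.06,.08,.1)})
            if r['confidence']>.5:
                cs,_=cv2.findContours(m.astype(np.uint8),cv2.RETR_EXTERNAL,cv2.CHAIN_APPROX_NONE)
                cv2.drawContours(vis,cs,-1,(0,255,255),1)
    cv2.imwrite(f'pics/{n}1.png',vis); np.save(f'pics/{n}1.npy',d,allow_pickle=True)
E
```

```text
top turntable_centre 0.79 [265. 130. 388. 254.] 8739 [327.3 197.2] {0: [0.487, -0.181], 0.06: [0.482, -0.17], 0.08: [0.481, -0.167], 0.1: [0.479, -0.163]}
top stop_a 0.7 [265. 127. 388. 252.] 8848 [327.5 196.8] {0: [0.488, -0.181], 0.06: [0.483, -0.171], 0.08: [0.481, -0.167], 0.1: [0.48, -0.164]}
top stop_a 0.33 [130. 167. 143. 229.] 436 [135.7 201. ] {0: [0.489, 0.255], 0.06: [0.484, 0.24], 0.08: [0.483, 0.236], 0.1: [0.481, 0.231]}
top jaw_pad 0.54 [269. 142. 288. 168.] 210 [277.5 155.7] {0: [0.585, -0.07], 0.06: [0.574, -0.066], 0.08: [0.571, -0.065], 0.1: [0.568, -0.064]}
top dish_middle 0.7 [287. 140. 358. 202.] 3477 [321.3 171.5] {0: [0.546, -0.169], 0.06: [0.538, -0.16], 0.08: [0.535, -0.156], 0.1: [0.532, -0.153]}
top vase 0.6 [175. 167. 189. 188.] 236 [179.5 176.8] {0: [0.542, 0.154], 0.06: [0.534, 0.145], 0.08: [0.531, 0.142], 0.1: [0.529, 0.139]}
top low_cup 0.64 [173. 212. 198. 239.] 517 [186.  225.7] {0: [0.431, 0.14], 0.06: [0.429, 0.133], 0.08: [0.429, 0.13], 0.1: [0.428, 0.127]}
top spoon 0.63 [129. 166. 143. 226.] 438 [136.  199.2] {0: [0.493, 0.254], 0.06: [0.488, 
[... 954 characters left out ...]
177. 175. 199. 200.] 390 [189.5 186.7] {0: [0.448, 0.158], 0.06: [0.401, 0.1], 0.08: [0.386, 0.08], 0.1: [0.37, 0.061]}
scene low_cup 0.32 [288. 175. 356. 230.] 2978 [320.2 198.7] {0: [0.616, -0.107], 0.06: [0.555, -0.144], 0.08: [0.535, -0.156], 0.1: [0.515, -0.168]}
scene spoon 0.7 [291. 174. 356. 227.] 2944 [320.4 198.9] {0: [0.616, -0.108], 0.06: [0.555, -0.144], 0.08: [0.535, -0.157], 0.1: [0.515, -0.169]}
scene spoon 0.53 [160. 149. 203. 172.] 206 [179.  159.4] {0: [0.507, 0.261], 0.06: [0.455, 0.195], 0.08: [0.438, 0.172], 0.1: [0.421, 0.15]}
scene spoon 0.5 [247. 166. 384. 272.] 7232 [313.9 231.7] {0: [0.517, -0.159], 0.06: [0.465, -0.192], 0.08: [0.447, -0.203], 0.1: [0.43, -0.214]}
```

```bash
python3 - <<'E'
from h import *
from scipy.optimize import least_squares
T=np.load('pics/top1.npy',allow_pickle=True).item();S=np.load('pics/scene1.npy',allow_pickle=True).item()
def rect(d,z,c=(0.5,-0.17),h=0.19,n=760):
    # bird's-eye: up = +x, left=+y
    g=np.linspace(h,-h,n); X,Y=np.meshgrid(g,g,indexing='ij')
    P=np.c_[(c[0]+X).ravel(),(c[1]+Y).ravel(),np.full(n*n,z)]
    m=proj(d,P).astype(np.float32).reshape(n,n,2)
    return cv2.remap(d['img'],m[...,0],m[...,1],cv2.INTER_CUBIC)[:,:,::-1]
for d,n in((T,'top'),(S,'scene')):
    im=rect(d,.06,n=590); 
    for k in range(-3,4):
        p=int((0.19-k*.05)/.38*590); cv2.putText(im,f'{.5+k*.05:.2f}',(0,p),0,.4,(0,255,0)); cv2.line(im,(0,p),(8,p),(0,255,0)); cv2.line(im,(p,0),(p,8),(0,255,0)); cv2.putText(im,f'{-.17+k*.05:.2f}',(p,20),0,.4,(0,255,0))
    cv2.imwrite(f'pics/b{n}.png',im)
E
```

```text
Traceback (most recent call last):
cv2.error: OpenCV(4.12.0) :-1: error: (-5:Bad argument) in function 'putText'
> Overload resolution failed:
>  - Layout of the output array img is incompatible with cv::Mat
>  - Expected Ptr<cv::UMat> for argument 'img'
```

```bash
cat >> h.py <<'E'
def rect(d,z,c=(0.5,-0.17),h=0.19,n=590):
    g=np.linspace(h,-h,n); X,Y=np.meshgrid(g,g,indexing='ij')
    P=np.c_[(c[0]+X).ravel(),(c[1]+Y).ravel(),np.full(n*n,z)]
    m=proj(d,P).astype(np.float32).reshape(n,n,2)
    im=np.ascontiguousarray(cv2.remap(d['img'],m[...,0],m[...,1],cv2.INTER_CUBIC)[:,:,::-1])
    for k in range(-3,4):
        p=int((h-k*.05)/(2*h)*n); cv2.putText(im,f'{c[0]+k*.05:.2f}',(0,p),0,.4,(0,255,0)); cv2.line(im,(0,p),(8,p),(0,255,0)); cv2.line(im,(p,0),(p,8),(0,255,0)); cv2.putText(im,f'{c[1]+k*.05:.2f}',(p,20),0,.4,(0,255,0))
    return im
E
python3 - <<'E'
from h import *
T=np.load('pics/top1.npy',allow_pickle=True).item();S=np.load('pics/scene1.npy',allow_pickle=True).item()
for d,n in((T,'top'),(S,'scene')): cv2.imwrite(f'pics/b{n}.png',rect(d,.06))
E
```

```text
(no output)
```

View pics/btop.png

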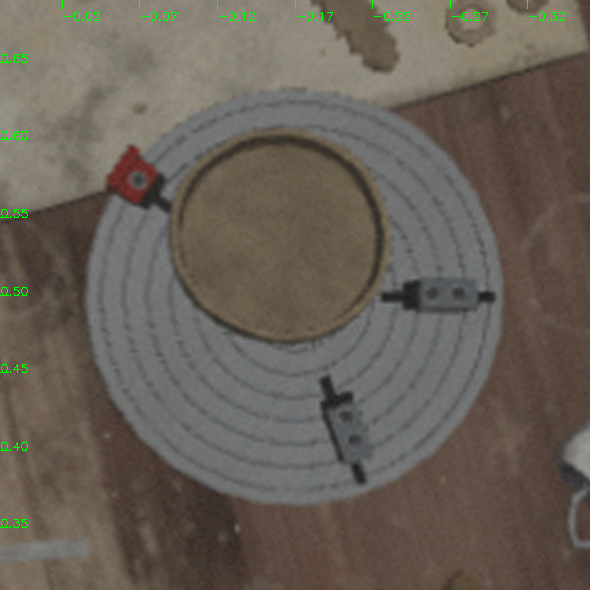

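View pics/bscene.png

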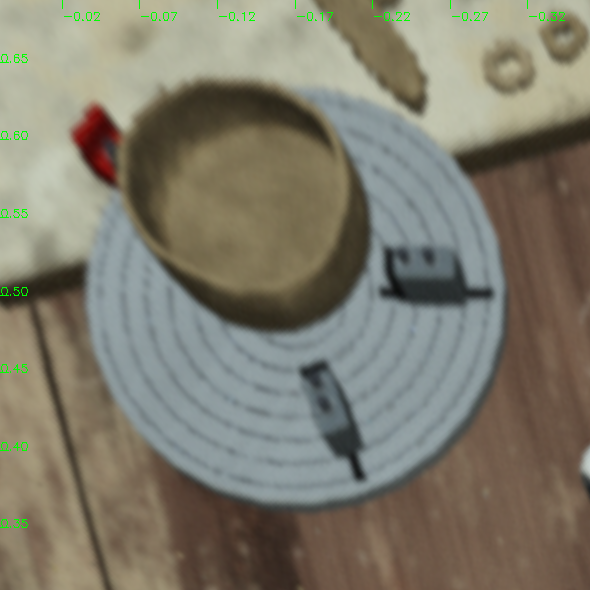

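```bash
cat >> h.py <<'E'
def plan(s,xyz,yaw,n,g,dyaw=None):
    """print n rows from state s to target xyz, yaw (tool down)"""
    p=np.array(s['tcp_pos']); y0=s['ee_rot'][2]
    if dyaw is None: dyaw=(yaw-y0+np.pi)%(2*np.pi)-np.pi
    st=(np.array(xyz)-p)/n; out=[]
    for i in range(n):
        y=y0+dyaw*i/n
        ax=np.array([np.cos(y),np.sin(y),0]); ay=np.array([np.sin(y),-np.cos(y),0])
        out.append("%.1f %.1f %.1f 0 0 %.3f %g"%(1e3*st@ax,1e3*st@ay,-1e3*st[2],-dyaw/n,g))
    for k in range(0,n,10): print("; ".join(out[k:k+10])); print()
E
python3 - <<'E'
from h import *
from plant import status
plan(status.get_state(),(0.62,-0.122,.25),np.deg2rad(21.8),22,-0.15)
E
```

```text
-28.7 -26.4 0.0 0 0 0.113 -0.15; -31.5 -23.0 0.0 0 0 0.113 -0.15; -33.9 -19.3 0.0 0 0 0.113 -0.15; -35.8 -15.3 0.0 0 0 0.113 -0.15; -37.3 -11.2 0.0 0 0 0.113 -0.15; -38.3 -6.9 0.0 0 0 0.113 -0.15; -38.9 -2.5 0.0 0 0 0.113 -0.15; -38.9 1.9 0.0 0 0 0.113 -0.15; -38.4 6.3 0.0 0 0 0.113 -0.15; -37.5 10.7 0.0 0 0 0.113 -0.15

-36.0 14.8 0.0 0 0 0.113 -0.15; -34.1 18.8 0.0 0 0 0.113 -0.15; -31.8 22.5 0.0 0 0 0.113 -0.15; -29.0 26.0 0.0 0 0 0.113 -0.15; -25.9 29.1 0.0 0 0 0.113 -0.15; -22.4 31.9 0.0 0 0 0.113 -0.15; -18.7 34.2 0.0 0 0 0.113 -0.15; -14.7 36.1 0.0 0 0 0.113 -0.15; -10.5 37.5 0.0 0 0 0.113 -0.15; -6.2 38.5 0.0 0 0 0.113 -0.15

-1.8 38.9 0.0 0 0 0.113 -0.15; 2.6 38.9 0.0 0 0 0.113 -0.15
```

Emit:
drive_tool(targets="-29 -26 0 0 0 0.113 -0.15; -32 -23 0 0 0 0.113 -0.15; -34 -19 0 0 0 0.113 -0.15; -36 -15 0 0 0 0.113 -0.15; -37 -11 0 0 0 0.113 -0.15; -38 -7 0 0 0 0.113 -0.15; -39 -3 0 0 0 0.113 -0.15; -39 2 0 0 0 0.113 -0.15; -38 6 0 0 0 0.113 -0.15; -38 11 0 0 0 0.113 -0.15")

```text
time: 1.95
tcp_pos: [0.3731, 0.2729, 0.2506]
ee_rot: [3.141, -0.001, 1.742]
ft_force: [1.0, 0.3, 0.6]
opening: 0.0364
```

Emit:
drive_tool(targets="-36 15 0 0 0 0.113 -0.15; -34 19 0 0 0 0.113 -0.15; -32 23 0 0 0 0.113 -0.15; -29 26 0 0 0 0.113 -0.15; -26 29 0 0 0 0.113 -0.15; -22 32 0 0 0 0.113 -0.15; -19 34 0 0 0 0.113 -0.15; -15 36 0 0 0 0.113 -0.15; -11 38 0 0 0 0.113 -0.15; -6 39 0 0 0 0.113 -0.15")

```text
time: 2.95
tcp_pos: [0.5838, -0.0566, 0.2506]
ee_rot: [3.141, -0.001, 0.613]
ft_force: [0.7, 0.8, -0.0]
opening: 0.0364
```

Emit:
drive_tool(targets="-2 39 0 0 0 0.113 -0.15; 3 39 0 0 0 0.113 -0.15; 0 0 0 0 0 0 -0.15")

```text
time: 3.25
tcp_pos: [0.6261, -0.1262, 0.2495]
ee_rot: [3.138, 0.002, 0.381]
ft_force: [-1.5, 0.1, -0.5]
opening: 0.036
```

```bash
python3 - <<'E'
from h import *
from plant import status,eyes
for n in ('wrist','scene'):
    d=eyes.get_image(n); cv2.imwrite(f'pics/{n}2.png',d['img'][:,:,::-1])
s=status.get_state(); print(s['time'],s['tcp_pos'],s['ee_rot'],s['opening'],s['q'])
plan(s,(0.62,-0.122,.25),np.deg2rad(21.8),1,-0.15)
E
```

```text
3.35 [ 0.62542848 -0.12167217  0.24980656] [3.14137115e+00 9.83854924e-04 3.90065060e-01] 0.036184570783136714 [-0.41623499  0.42339415  0.72930055  1.45978046 -0.2825707   1.3665015
 -0.85427877]
-5.1 -1.8 -0.2 0 0 0.010 -0.15
```

View pics/wrist2.png

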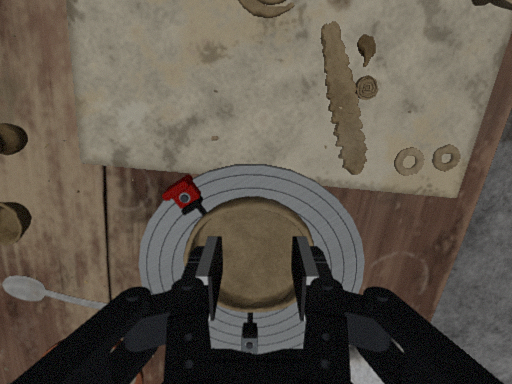

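View pics/scene2.png

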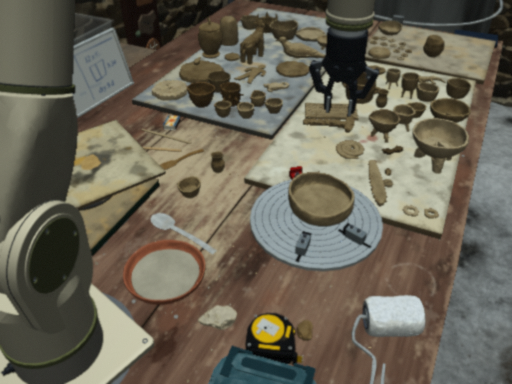

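Emit:
drive_tool(targets="-2 -2 26 0 0 0.01 -0.15; 0 0 26 0 0 0 -0.15; 0 0 26 0 0 0 -0.15; 0 0 26 0 0 0 -0.15; 0 0 26 0 0 0 -0.15; 0 0 16 0 0 0 -0.15; 0 0 10 0 0 0 -0.15; 0 0 0 0 0 0 -0.15")

```text
time: 4.15
tcp_pos: [0.6224, -0.119, 0.0936]
ee_rot: [-3.141, 0.001, 0.382]
ft_force: [-0.8, 0.1, 0.5]
opening: 0.0366
```

```bash
python3 - <<'E'
from h import *
from plant import status,eyes
d=eyes.get_image('scene'); cv2.imwrite(f'pics/scene3.png',cv2.resize(d['img'][120:290,220:420,::-1],None,fx=3.5,fy=3.5))
s=status.get_state(); print(s['time'],s['tcp_pos'],s['ee_rot'],s['opening'],s['ft_force'])
plan(s,(0.57,-0.141,.094),np.deg2rad(21.8),1,-0.15)
E
```

```text
4.2 [ 0.62298326 -0.11944031  0.09465021] [-3.14139440e+00 -2.54444207e-04  3.81512619e-01] 0.0363170619855887 [0.40117122 0.38271492 0.13322512]
-57.2 0.3 0.7 0 0 0.001 -0.15
```

View pics/scene3.png

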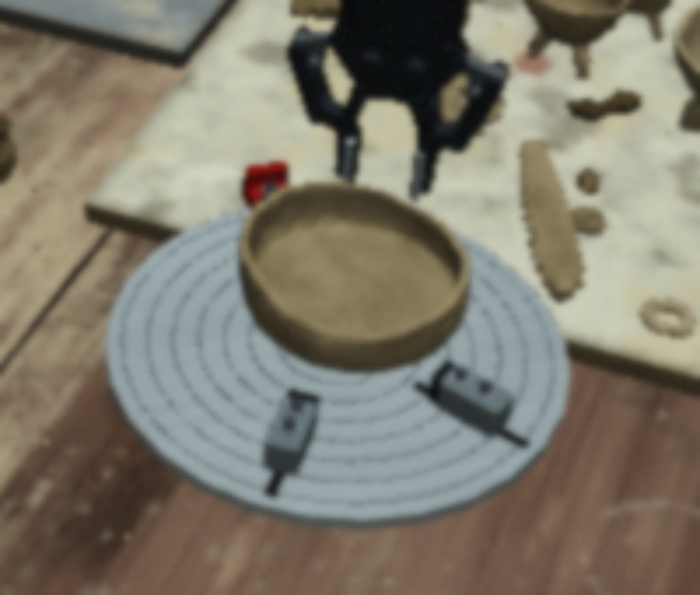

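Emit:
drive_tool(targets="-6 0 0 0 0 0 -0.15; -5 0 0 0 0 0 -0.15; -3 0 0 0 0 0 -0.15; -3 0 0 0 0 0 -0.15; -3 0 0 0 0 0 -0.15; -3 0 0 0 0 0 -0.15; -3 0 0 0 0 0 -0.15; -3 0 0 0 0 0 -0.15; -3 0 0 0 0 0 -0.15; -3 0 0 0 0 0 -0.15")

```text
time: 5.2
tcp_pos: [0.5905, -0.1328, 0.0945]
ee_rot: [3.141, -0.001, 0.381]
ft_force: [3.5, 0.8, 1.5]
opening: 0.0363
```

Emit:
drive_tool(targets="-3 0 0 0 0 0 -0.15; -3 0 0 0 0 0 -0.15; -3 0 0 0 0 0 -0.15; 0 0 0 0 0 0 -0.15")

```text
time: 5.6
tcp_pos: [0.5815, -0.1365, 0.0943]
ee_rot: [-3.141, 0.0, 0.38]
ft_force: [1.7, 0.4, 1.9]
opening: 0.0364
```

```bash
cat > look.py <<'E'
import sys
from h import *
from plant import status,eyes
t=sys.argv[1]; z=float(sys.argv[2])
for n in ('top','scene'):
    d=eyes.get_image(n); cv2.imwrite(f'pics/b{n}{t}.png',rect(d,z)); np.save(f'pics/{n}{t}.npy',d,allow_pickle=True)
s=status.get_state(); print(s['time'],s['tcp_pos'],s['ee_rot'],s['opening'],s['ft_force'],s['q'])
E
python3 look.py 4 .06
```

```text
5.7 [ 0.58155622 -0.13644548  0.09411673] [-3.14136818e+00  7.74393266e-04  3.80506297e-01] 0.03607983865370181 [1.19971956 0.60013164 0.50748728] [-0.38867306  0.47889008  0.68738962  1.73927694 -0.34390627  1.04798086
 -0.77210814]
```

View pics/btop4.png

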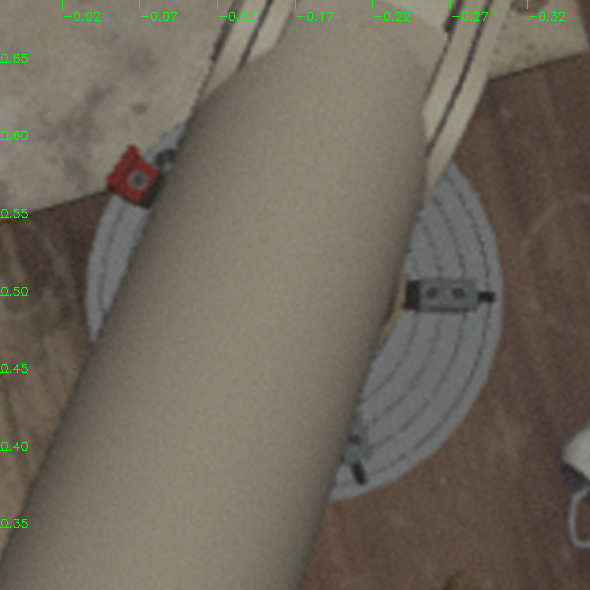

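View pics/bscene4.png

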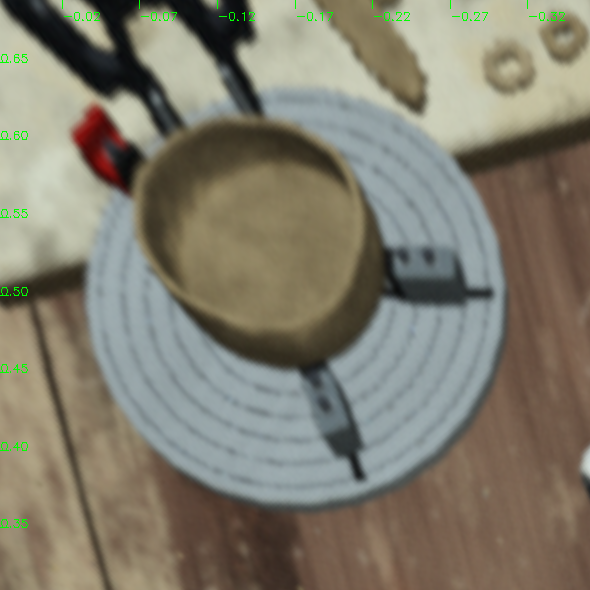

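Emit:
drive_tool(targets="-2 0 0 0 0 0 -0.15; -2 0 0 0 0 0 -0.15; -2 0 0 0 0 0 -0.15; -2 0 0 0 0 0 -0.15; 0 0 0 0 0 0 -0.15")

```text
time: 6.2
tcp_pos: [0.5741, -0.1393, 0.0942]
ee_rot: [-3.141, 0.0, 0.38]
ft_force: [1.3, -0.1, 1.2]
opening: 0.0366
```

Emit:
drive_tool(targets="-1 0 0 0 0 0 -0.15; -1 0 0 0 0 0 -0.15; 0 0 0 0 0 0 -0.15")

```text
time: 6.5
tcp_pos: [0.5725, -0.14, 0.0942]
ee_rot: [-3.141, 0.0, 0.381]
ft_force: [2.3, -0.3, 0.3]
opening: 0.0362
```

```bash
python3 look.py 5 .06
```

```text
6.6 [ 0.57254359 -0.13991678  0.09418501] [-3.14135640e+00  3.09331101e-04  3.80724433e-01] 0.03634906223891319 [ 1.90182789  1.38721416 -0.39894717] [-0.39047878  0.46198808  0.6927094   1.76146824 -0.33635891  1.04013982
 -0.76635042]
```

View pics/bscene5.png

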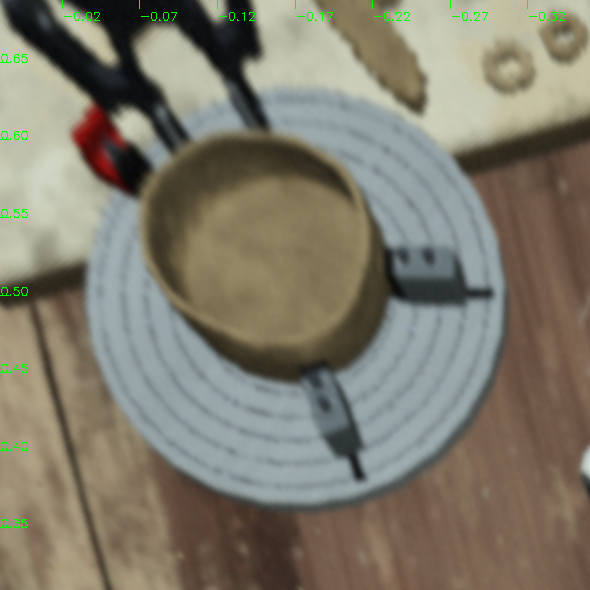

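Emit:
drive_tool(targets="-1 0 0 0 0 0 -0.15; -1 0 0 0 0 0 -0.15; 0 0 0 0 0 0 -0.15")

```text
time: 6.9
tcp_pos: [0.571, -0.1402, 0.0943]
ee_rot: [-3.141, -0.0, 0.381]
ft_force: [3.8, 2.9, -0.4]
opening: 0.0363
```

Emit:
drive_tool(targets="-1 0 0 0 0 0 -0.15; -1 0 0 0 0 0 -0.15; 0 0 0 0 0 0 -0.15")

```text
time: 7.2
tcp_pos: [0.5696, -0.1405, 0.0944]
ee_rot: [-3.141, -0.001, 0.382]
ft_force: [6.3, 4.5, -2.1]
opening: 0.0361
```

```bash
python3 look.py 6 .06
```

```text
7.3 [ 0.56963763 -0.14047824  0.09432806] [-3.14118136e+00 -1.32521905e-03  3.81571159e-01] 0.036522416582784 [ 6.02745968  4.60931029 -1.74974093] [-0.39154437  0.45511339  0.69404237  1.76977282 -0.33413851  1.03643472
 -0.76414933]
```

View pics/bscene6.png

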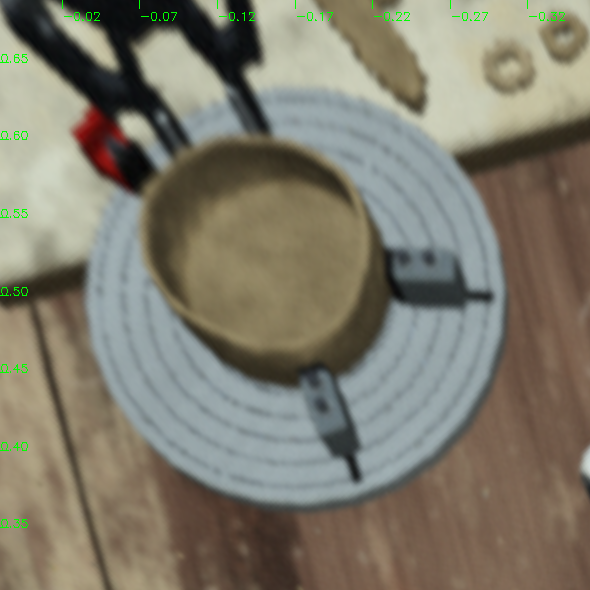

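View pics/btop6.png

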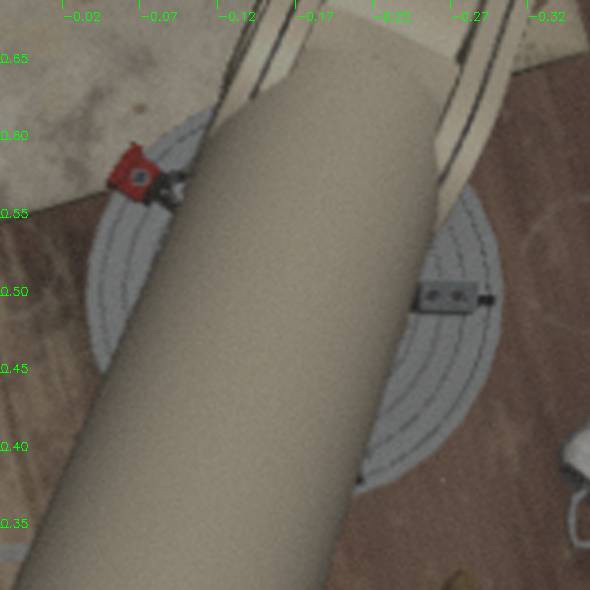

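Emit:
drive_tool(targets="8 0 0 0 0 0 -0.15; 15 0 0 0 0 0 -0.15; 20 0 0 0 0 0 -0.15; 0 0 -30 0 0 0 -0.15; 0 0 -40 0 0 0 -0.5; 0 0 0 0 0 0 -1")

```text
time: 7.9
tcp_pos: [0.6109, -0.127, 0.1691]
ee_rot: [3.138, -0.005, 0.38]
ft_force: [0.4, -0.2, 0.4]
opening: 0.0084
```

```bash
python3 - <<'E'
from h import *
from plant import status
plan(status.get_state(),(0.606,-0.025,.164),np.deg2rad(53.5),5,-1)
E
```

```text
6.6 -19.3 1.0 0 0 -0.111 -1; 8.7 -18.5 1.0 0 0 -0.111 -1; 10.7 -17.4 1.0 0 0 -0.111 -1; 12.6 -16.1 1.0 0 0 -0.111 -1; 14.3 -14.6 1.0 0 0 -0.111 -1
```

Emit:
drive_tool(targets="7 -19 0 0 0 -0.11 -1; 9 -18 0 0 0 -0.11 -1; 11 -17 0 0 0 -0.11 -1; 13 -16 0 0 0 -0.11 -1; 14 -15 0 0 0 -0.11 -1; 0 0 0 0 0 0 -1")

```text
time: 8.5
tcp_pos: [0.605, -0.0207, 0.1636]
ee_rot: [-3.14, 0.0, 0.937]
ft_force: [0.4, 0.5, -0.1]
opening: -0.0
```

```bash
python3 look.py 7 .06
```

```text
8.6 [ 0.60500028 -0.02424284  0.16391988] [-3.14117962e+00  1.03021498e-03  9.29119288e-01] -5.571654929278368e-05 [ 0.15097557 -0.57291223  0.05493027] [-0.4987409   0.38765943  0.58312211  1.65075332 -0.2270979   1.1726618
 -0.50262614]
```

View pics/bscene7.png

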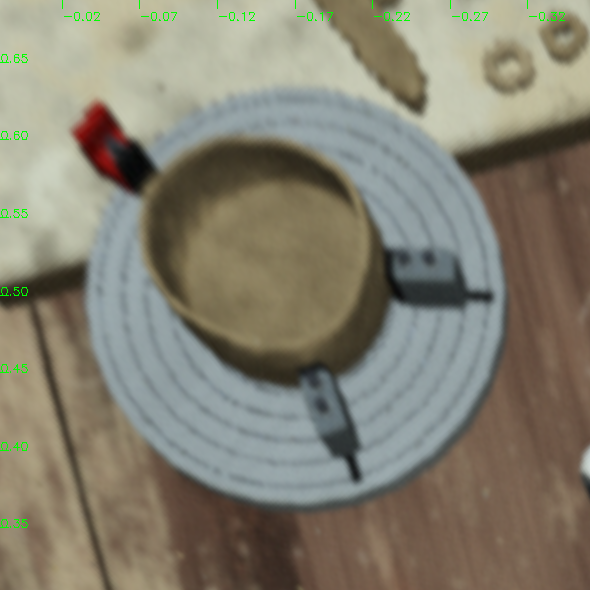

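View pics/btop7.png

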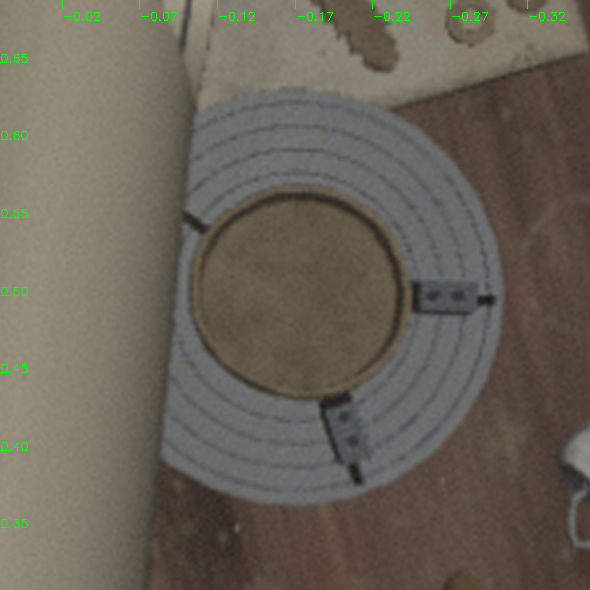

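Emit:
drive_tool(targets="0 0 25 0 0 -0.01 -1; 0 0 25 0 0 0 -1; 0 0 16 0 0 0 -1; 0 0 8 0 0 0 -1; 0 0 0 0 0 0 -1")

```text
time: 9.1
tcp_pos: [0.6048, -0.0244, 0.0895]
ee_rot: [-3.141, 0.001, 0.939]
ft_force: [0.3, -0.3, 0.3]
opening: 0.0002
```

```bash
python3 look.py 8 .06;python3 - <<'E'
from h import *
S=np.load('pics/scene8.npy',allow_pickle=True).item()
cv2.imwrite('pics/s8.png',cv2.resize(S['img'][110:280,210:410,::-1],None,fx=3.5,fy=3.5))
E
```

```text
9.2 [ 0.60575385 -0.02413868  0.09109161] [ 3.14080501e+00 -4.63366299e-04  9.40060208e-01] 8.526449161681127e-05 [ 0.80021359 -0.19173239 -0.33837135] [-0.47082988  0.46873386  0.55123475  1.71332928 -0.27827921  1.03740814
 -0.45585033]
```

View pics/s8.png

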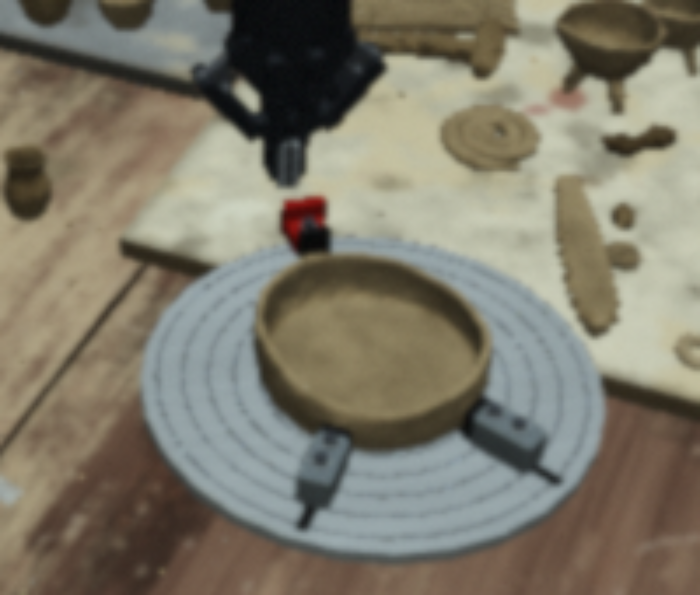

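Emit:
drive_tool(targets="-8 0 0 0 0 0 -1; -8 0 0 0 0 0 -1; -4 0 0 0 0 0 -1; -4 0 0 0 0 0 -1; -4 0 0 0 0 0 -1; -4 0 0 0 0 0 -1; -4 0 0 0 0 0 -1; -4 0 0 0 0 0 -1; -4 0 0 0 0 0 -1; -4 0 0 0 0 0 -1")

```text
time: 10.2
tcp_pos: [0.577, -0.0626, 0.0904]
ee_rot: [3.141, -0.0, 0.941]
ft_force: [1.8, 3.0, 1.9]
opening: 0.0002
```

Emit:
drive_tool(targets="-3 0 0 0 0 0 -1; -3 0 0 0 0 0 -1; -3 0 0 0 0 0 -1; 0 0 0 0 0 0 -1")

```text
time: 10.6
tcp_pos: [0.5713, -0.0704, 0.0902]
ee_rot: [-3.141, 0.0, 0.94]
ft_force: [1.2, 0.4, 1.1]
opening: -0.0002
```

```bash
python3 look.py 9 .06
```

```text
10.7 [ 0.57116075 -0.0703517   0.08999183] [-3.14108839e+00  9.84962486e-04  9.40333716e-01] 0.00025365869694542366 [-0.12822159 -0.03707032 -0.6474829 ] [-0.42847446  0.40989728  0.57448873  1.79716774 -0.25774052  1.01084062
 -0.38385117]
```

View pics/bscene9.png

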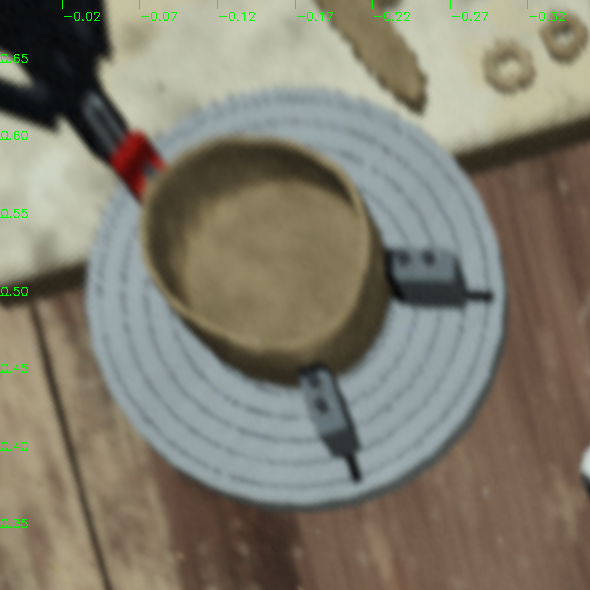

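View pics/btop9.png

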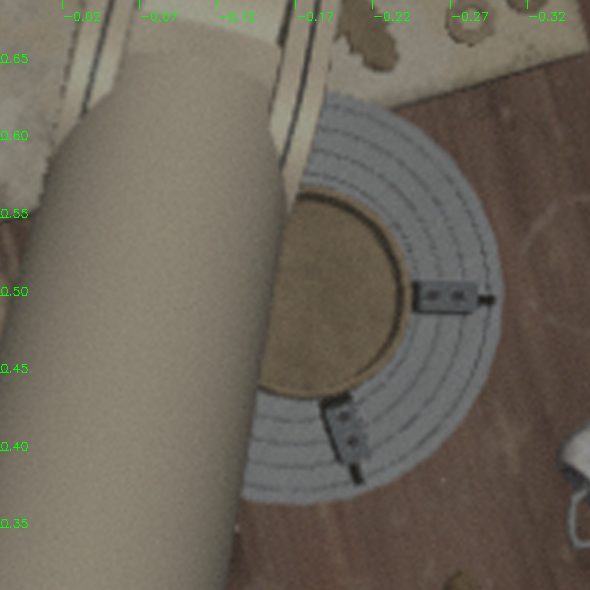

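Emit:
drive_tool(targets="-2 0 0 0 0 0 -1; -2 0 0 0 0 0 -1; -2 0 0 0 0 0 -1; 0 0 0 0 0 0 -1")

```text
time: 11.1
tcp_pos: [0.5677, -0.0749, 0.0901]
ee_rot: [-3.141, 0.0, 0.94]
ft_force: [0.3, 0.3, -1.0]
opening: 0.0001
```

Emit:
drive_tool(targets="-1 0 0 0 0 0 -1; -1 0 0 0 0 0 -1; 0 0 0 0 0 0 -1")

```text
time: 11.4
tcp_pos: [0.5668, -0.0763, 0.0902]
ee_rot: [-3.141, 0.0, 0.941]
ft_force: [0.9, 1.8, -2.2]
opening: 0.0
```

Emit:
drive_tool(targets="-1 0 0 0 0 0 -1; -1 0 0 0 0 0 -1; 0 0 0 0 0 0 -1")

```text
time: 11.7
tcp_pos: [0.5656, -0.078, 0.0902]
ee_rot: [-3.141, 0.0, 0.941]
ft_force: [-0.1, 2.1, -0.7]
opening: -0.0004
```

Emit:
drive_tool(targets="-1 0 0 0 0 0 -1; -1 0 0 0 0 0 -1; 0 0 0 0 0 0 -1")

```text
time: 12.0
tcp_pos: [0.5648, -0.079, 0.0903]
ee_rot: [3.142, -0.001, 0.941]
ft_force: [2.3, 4.5, -2.7]
opening: -0.0002
```

Emit:
drive_tool(targets="-1 0 0 0 0 0 -1; 0 0 0 0 0 0 -1")

```text
time: 12.2
tcp_pos: [0.5647, -0.0792, 0.0904]
ee_rot: [3.141, -0.002, 0.942]
ft_force: [5.6, 6.3, -4.8]
opening: 0.0
```

```bash
python3 look.py 10 .06
```

```text
12.3 [ 0.56471059 -0.07912376  0.09033306] [ 3.14119499e+00 -1.70281200e-03  9.41890928e-01] 0.00019991970530567287 [ 4.75296833  6.03368971 -3.67869983] [-0.41848993  0.39724067  0.5787172   1.81285377 -0.25496055  1.00474761
 -0.3665442 ]
```

View pics/bscene10.png

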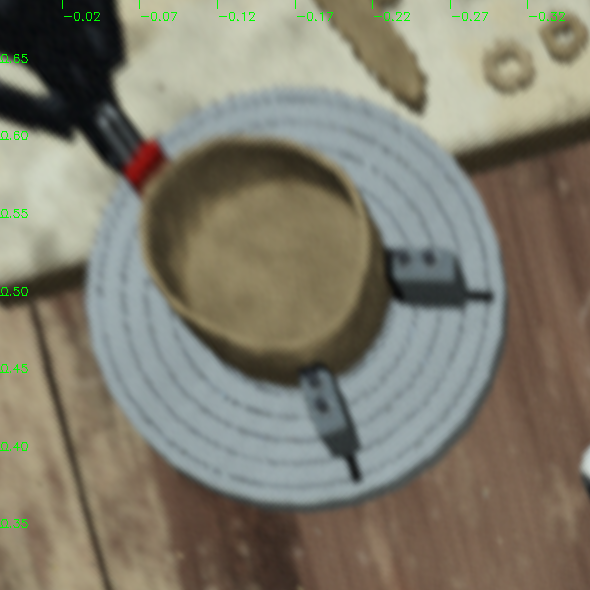

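Emit:
drive_tool(targets="-1 0 0 0 0 0 -1; -1 0 0 0 0 0 -1; 0 0 0 0 0 0 -1")

```text
time: 12.6
tcp_pos: [0.5644, -0.0792, 0.0904]
ee_rot: [3.141, -0.004, 0.943]
ft_force: [8.0, 9.8, -7.0]
opening: 0.0
```

Emit:
drive_tool(targets="4 0 0 0 0 0 -1; 10 0 0 0 0 0 -1; 10 0 0 0 0 0 -1; 0 0 -30 0 0 0 -1; 0 0 -40 0 0 0 -1; 0 0 -10 0 0 0 -1; 0 0 0 0 0 0 -1")

```text
time: 13.3
tcp_pos: [0.5782, -0.0624, 0.172]
ee_rot: [3.139, -0.002, 0.941]
ft_force: [-0.2, 0.5, 0.0]
opening: 0.0
```

```bash
python3 look.py 11 .06; python3 - <<'E'
from h import *
from plant import status
plan(status.get_state(),(0.4667,-0.2643,.17),np.deg2rad(71),8,-1)
E
```

```text
13.4 [ 0.57668419 -0.06219442  0.16932333] [-3.14072036e+00  5.51369733e-04  9.41075851e-01] 7.124754872993947e-05 [-0.68823814  0.12271308 -0.31348921] [-0.47014245  0.3252159   0.60404966  1.71467901 -0.19881796  1.16452634
 -0.44108936]
-28.5 3.8 -0.1 0 0 -0.037 -1; -28.6 2.7 -0.1 0 0 -0.037 -1; -28.7 1.6 -0.1 0 0 -0.037 -1; -28.8 0.6 -0.1 0 0 -0.037 -1; -28.8 -0.5 -0.1 0 0 -0.037 -1; -28.7 -1.6 -0.1 0 0 -0.037 -1; -28.6 -2.6 -0.1 0 0 -0.037 -1; -28.5 -3.7 -0.1 0 0 -0.037 -1
```

View pics/bscene11.png

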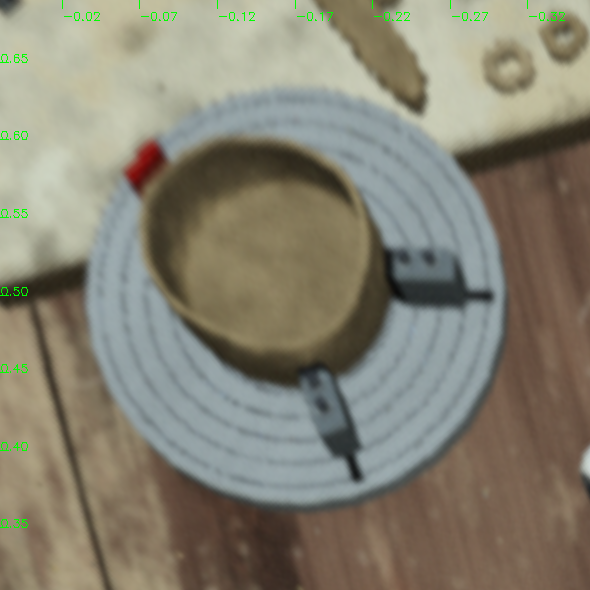

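View pics/btop11.png

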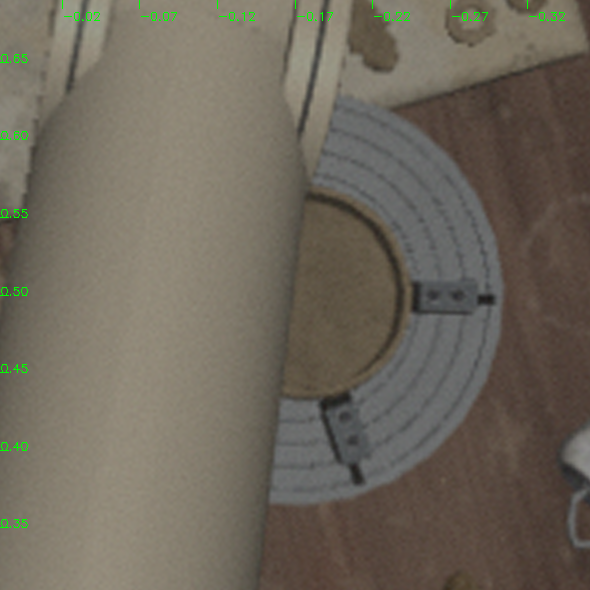

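Emit:
drive_tool(targets="-28 4 0 0 0 -0.037 -1; -29 3 0 0 0 -0.037 -1; -29 2 0 0 0 -0.037 -1; -29 1 0 0 0 -0.037 -1; -29 -1 0 0 0 -0.037 -1; -29 -2 0 0 0 -0.037 -1; -29 -3 0 0 0 -0.037 -1; -28 -4 0 0 0 -0.037 -1; 0 0 0 0 0 0 -1")

```text
time: 14.3
tcp_pos: [0.463, -0.2687, 0.169]
ee_rot: [-3.139, 0.002, 1.232]
ft_force: [-0.3, 0.3, -0.2]
opening: -0.0002
```

Emit:
drive_tool(targets="0 0 20 0 0 0 -1; 0 0 20 0 0 0 -1; 0 0 15 0 0 0 -1; 0 0 0 0 0 0 -1")

```text
time: 14.7
tcp_pos: [0.4648, -0.2641, 0.1126]
ee_rot: [-3.137, 0.0, 1.237]
ft_force: [0.2, 0.1, -0.4]
opening: -0.0002
```

```bash
python3 look.py 12 .06; python3 - <<'E'
from h import *
S=np.load('pics/scene12.npy',allow_pickle=True).item()
cv2.imwrite('pics/s12.png',cv2.resize(S['img'][110:280,210:410,::-1],None,fx=3.5,fy=3.5))
E
```

```text
14.8 [ 0.46600822 -0.2650777   0.11506013] [-3.14052481e+00  3.41011579e-04  1.23678224e+00] 0.0002265014721169661 [ 0.12759625  0.55637733 -0.54793962] [-0.14460888  0.29948766  0.66860139  1.88343936 -0.21415589  1.03169051
  0.27933091]
```

View pics/s12.png

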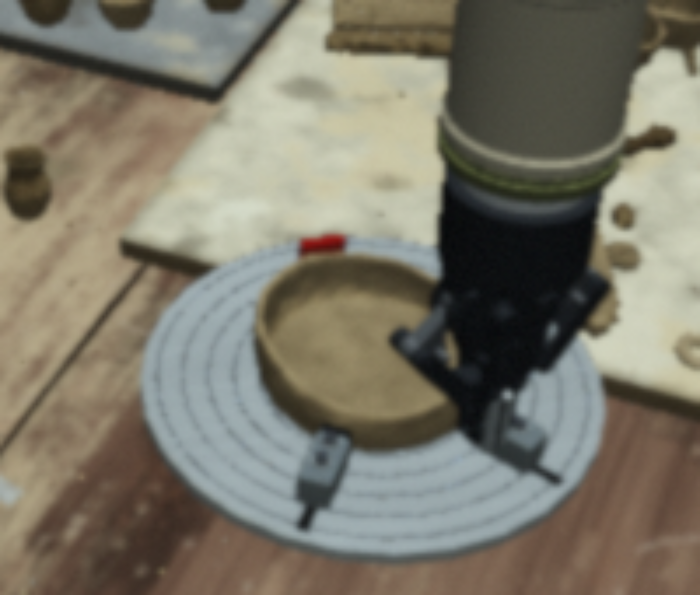

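Emit:
drive_tool(targets="0 0 15 0 0 0 -1; 0 0 10 0 0 0 -1; 0 0 0 0 0 0 -1; 0.05 2 0 0 0 -0.02 -1; 0.05 2 0 0 0 -0.02 -1; 0.05 2 0 0 0 -0.02 -1; 0.05 3 0 0 0 -0.03 -1; 0.05 3 0 0 0 -0.03 -1; 0.1 4 0 0 0 -0.04 -1; 0.1 4 0 0 0 -0.04 -1")

```text
time: 15.8
tcp_pos: [0.4859, -0.2699, 0.0904]
ee_rot: [3.141, -0.0, 1.44]
ft_force: [-0.8, 0.3, 0.3]
opening: 0.0
```

```bash
python3 look.py 13 .06; python3 - <<'E'
from plant import status
import numpy as np
s=status.get_state();d=s['tcp_pos'][:2]-[.4993,-.1697];print(np.hypot(*d),np.degrees(np.arctan2(d[1],d[0])),np.degrees(s['ee_rot'][2]))
E
```

```text
15.9 [ 0.48624945 -0.26976602  0.09036908] [3.14102009e+00 5.30247308e-05 1.43888401e+00] 0.00029572530317348907 [0.94561649 0.72355445 0.38794604] [-0.0847147   0.37150234  0.60668845  1.85066118 -0.24950879  0.99505706
  0.49513542]
0.10091345592874112 -97.43053887244987 82.44198097795956
```

View pics/bscene13.png

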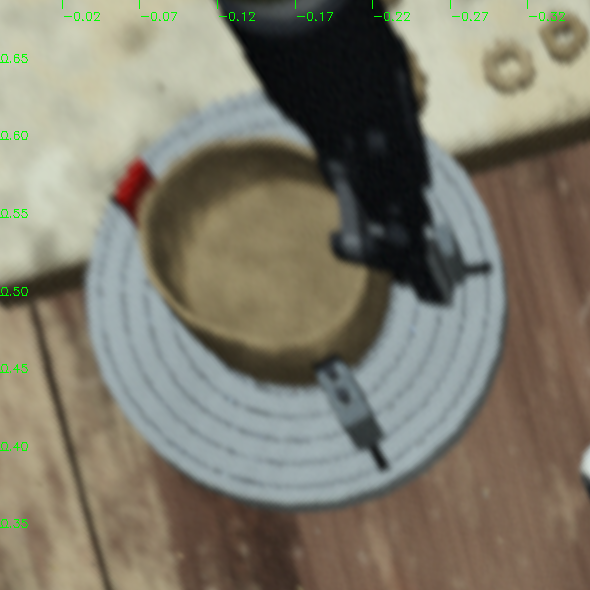

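Emit:
drive_tool(targets="0.1 5 0 0 0 -0.05 -1; 0.1 5 0 0 0 -0.05 -1; 0.2 6 0 0 0 -0.06 -1; 0.2 6 0 0 0 -0.06 -1; 0.2 6 0 0 0 -0.06 -1; 0.2 6 0 0 0 -0.06 -1; 0.2 6 0 0 0 -0.06 -1; 0.2 6 0 0 0 -0.06 -1; 0.2 6 0 0 0 -0.06 -1; 0.2 6 0 0 0 -0.06 -1")

```text
time: 16.9
tcp_pos: [0.5421, -0.261, 0.0903]
ee_rot: [-3.141, 0.0, 2.018]
ft_force: [-0.7, -2.2, -1.2]
opening: -0.0002
```

```bash
python3 look.py 14 .06; python3 - <<'E'
from plant import status
import numpy as np
s=status.get_state();d=s['tcp_pos'][:2]-[.4993,-.1697];print(np.hypot(*d),np.degrees(np.arctan2(d[1],d[0])),np.degrees(s['ee_rot'][2]))
E
```

```text
17.0 [ 0.54269502 -0.26026353  0.09023775] [ 3.14110477e+00 -2.67478069e-05  2.01820852e+00] -0.00014437393278190255 [-0.23243176 -0.48645877  0.59079163] [-0.00268599  0.44613207  0.46847543  1.72207378 -0.23003429  1.02774143
  0.99335717]
0.10042350636293083 -64.39781237383954 115.63483026312718
```

View pics/bscene14.png

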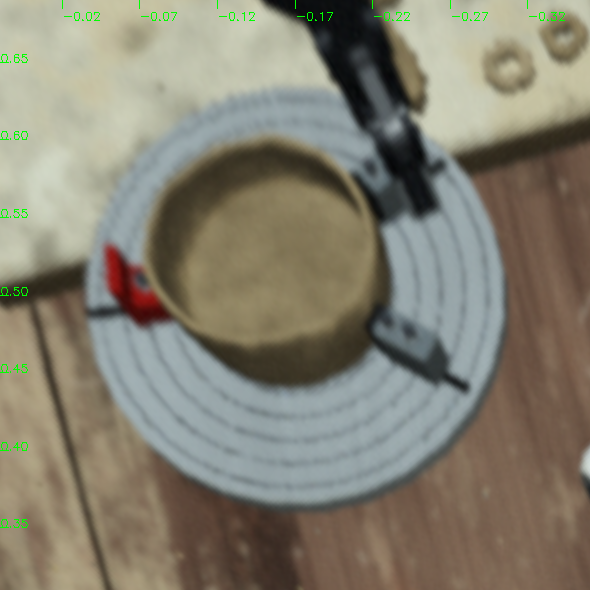

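Emit:
drive_tool(targets="0.2 5 0 0 0 -0.05 -1; 0.2 6 0 0 0 -0.06 -1; 0.2 6 0 0 0 -0.06 -1; 0.2 6 0 0 0 -0.06 -1; 0.2 6 0 0 0 -0.06 -1; 0.2 6 0 0 0 -0.06 -1; 0.2 6 0 0 0 -0.06 -1; 0.2 6 0 0 0 -0.06 -1; 0.2 6 0 0 0 -0.06 -1; 0.2 6 0 0 0 -0.06 -1")

```text
time: 18.0
tcp_pos: [0.5847, -0.2217, 0.0903]
ee_rot: [-3.141, 0.0, 2.606]
ft_force: [0.8, -0.8, 0.3]
opening: 0.0005
```

Emit:
drive_tool(targets="0.2 6 0 0 0 -0.06 -1; 0.2 6 0 0 0 -0.06 -1; 0.2 6 0 0 0 -0.06 -1; 0.2 6 0 0 0 -0.06 -1; 0.2 6 0 0 0 -0.06 -1; 0.2 6 0 0 0 -0.06 -1; 0.2 6 0 0 0 -0.06 -1; 0.1 5 0 0 0 -0.05 -1; 0.1 4 0 0 0 -0.04 -1; 0 2 0 0 0 -0.02 -1")

```text
time: 19.0
tcp_pos: [0.5986, -0.1705, 0.0903]
ee_rot: [3.142, 0.0, 3.136]
ft_force: [0.2, -1.2, 0.5]
opening: -0.0001
```

```bash
python3 look.py 15 .06; python3 - <<'E'
from plant import status
import numpy as np
s=status.get_state();d=s['tcp_pos'][:2]-[.4993,-.1697];print(np.hypot(*d),np.degrees(np.arctan2(d[1],d[0])),np.degrees(s['ee_rot'][2]))
E
```

```text
19.1 [ 0.59857419 -0.17052526  0.09024634] [ 3.14137581e+00 -9.96995197e-05  3.13587840e+00] 0.00019003703842120293 [-0.81693065 -0.53547408  0.02246768] [ 0.03412564  0.46038064  0.21666085  1.65306325 -0.11117177  1.04034959
  1.85033853]
0.09927761584370491 -0.47628421573429985 179.67259739805257
```

View pics/bscene15.png

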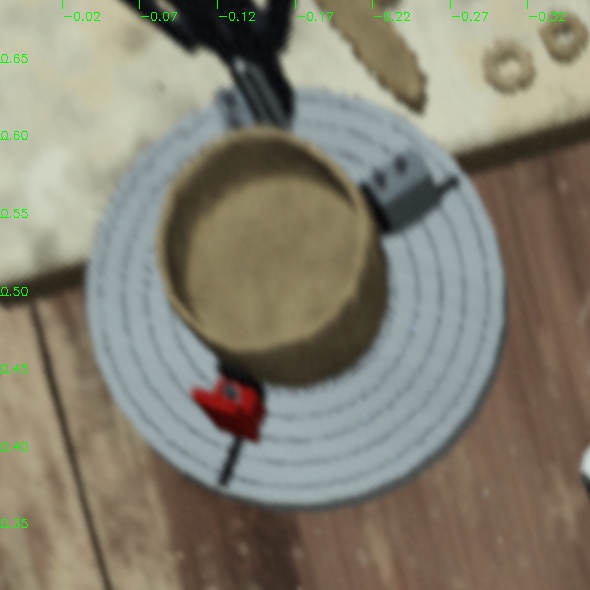

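Emit:
drive_tool(targets="0 -4 0 0 0 0 -1; -3 -5 0 0 0 0 -1; 0 0 -20 0 0 0 -1; 0 0 -40 0 0 0 -1; 0 0 -40 0 0 0 -1; 0 30 -30 0 0 0 -1; 0 45 0 0 0 0 -1; 0 45 0 0 0 0 -1; 0 45 0 0 0 0 -1; 0 45 0 0 0 0 -1")

```text
time: 20.1
tcp_pos: [0.6028, 0.0313, 0.2205]
ee_rot: [3.142, 0.0, 3.135]
ft_force: [0.8, -0.7, 0.5]
opening: 0.0
```

Emit:
drive_tool(targets="0 40 0 0 0 0 -1; 0 0 0 0 0 0 -1; 0 0 0 0 0 0 -1")

```text
time: 20.4
tcp_pos: [0.603, 0.0706, 0.2202]
ee_rot: [-3.141, -0.0, 3.138]
ft_force: [-0.4, -0.3, 0.1]
opening: 0.0003
```

```bash
python3 look.py 16 .06
```

```text
20.5 [0.60318178 0.06832688 0.22030281] [-3.14082556e+00  1.14899266e-04  3.13422349e+00] 0.00025220746299864664 [ 0.2343646   0.26010381 -0.0306941 ] [-0.28239486  0.30691921  0.11602018  1.56051009 -0.03574513  1.27630189
  1.402056  ]
```

View pics/bscene16.png

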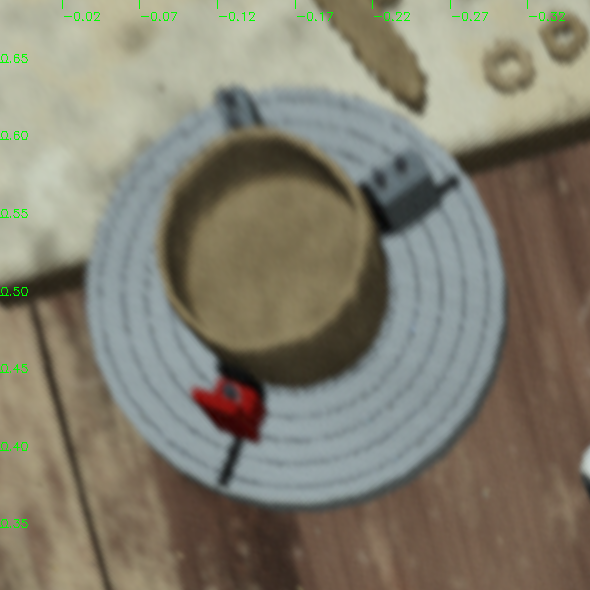

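View pics/btop16.png

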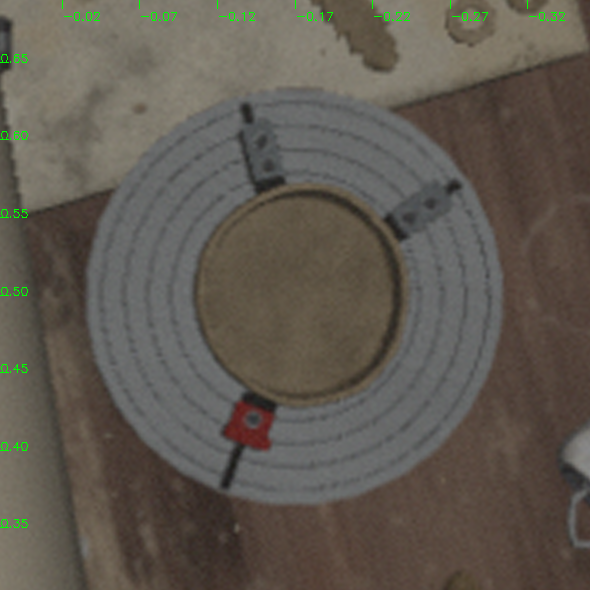

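```bash
python3 -c "
from plant import hand_in
print(hand_in())"
```

```text
the job is handed in; nothing more can be done
None
```

The dish is set up on the turntable, and I handed the job in at about 20.5 s of the 51 s allowed.

- **Dish:** I pushed it with the part-open fingers, without gripping, until the push force rose to about 7.5 N. The direction of that force meant both stops were carrying load. The top picture then put the dish centre within about 1 mm of the turning axis, though the camera calibration itself is only good to about 2 mm. The disc turned about 1° clockwise during this push.
- **Jaw:** I slid it in with shut fingers. Past contact the force climbed to about 13 N while the jaw stopped moving, so the pad bears on the dish.
- **Turn:** I pushed stop_a counter-clockwise round to about 105° from the starting angle, within the quarter to half turn asked.

In the last top and scene pictures the dish is still centred, with both stops and the jaw pad against it. The arm was clear and the wrist force was about zero. I did not move or go near the vase, low cup or spoon, but I did not re-measure them at the end. No check failed.

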